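# Close a dowelled joint with a trigger clamp, then release it

## Task

The end panel of the little wooden caddy still stands out on its dowels. Work the bench clamp's trigger until its jaw has pressed the panel fully home and the clamp keeps it tight by itself with the trigger let go, without squeezing so hard that the thin wood is crushed. Then press the clamp's release tab down gently so that the jaw runs all the way back, and leave the caddy standing where it is; work only through the trigger and the tab, never push the jaw or the caddy by hand, and leave everything else alone.

Things in the scene. Friction and masses are not known exactly. Their poses are not given: they have to be found in the camera images.
- clamp: Bench clamp on a fixed light wooden board 130 x 330 x 14 mm. Origin: centre of the board's underside; z up; y runs along the bar from the trigger end to the fixed jaw; the jaw closes toward +y. Along y (mm): steel trigger -141, black grip post -85, ratchet housing -70 to -18 (40 wide, top 74 high) with the tab, moving jaw, caddy, fixed jaw (74 wide, 82 high; rubber face at y = 135).
- trigger_grip (a point): Middle of the trigger plate's outer (-y) face, 115 mm above the worktop; moves with it. The plate is 10 mm thick, 32 mm wide across x, top 128 mm high. Take trigger and grip post together near their tops between two fingers from above, fingers closing along y; below 90 mm are the tab, the housing and the bar.
- fixed_grip (a point): Point on the fixed grip post's +y face, 115 mm above the worktop (post 12 mm thick, 32 mm wide, top 128 mm high). Outer faces of post and trigger: 56 mm apart at rest, 43 mm squeezed home. Only the trigger moves: centre fingers that move symmetrically where the squeeze ends, 21.5 mm to -y of this face, opened to 70 mm or more, or let the arm follow.
- trigger (a joint): Slide of the trigger toward the post: 0 at rest, 0.013 m home; spring 4 to 5.3 N. After 1 mm of play it moves the jaw one to one by a ratchet of 5 mm teeth: 10 mm a full squeeze; let go, it springs back and the jaw stays. 6 to 9 N of the grip is lost in springs, the rest presses the work: grip with about 20 N (under 17 N may not hold, over 27 N may crush). On tight work it stalls short of home.
- jaw: Moving jaw: dark steel block 66 x 10 x 54 mm (top 72 mm high) on a notched bar, with a sprung rubber pad in front (gives from 4 N, 1 N per mm, 14 mm). A 2 N spring takes it back when released; it starts 0 to 15 mm ahead of its rest position. Axes as the clamp's; its origin is the clamp's when fully back.
- pad_face (a point): Centre of the moving jaw's pad face, 46 mm above the worktop. With the jaw fully back it is at y = 10 mm in the clamp's frame.
- tab: Release tab: ribbed aluminium plate 26 x 26 mm on the ratchet housing. Pressed straight down it frees the jaw: travel 9 mm, jaw free from about 7.3 mm on. It takes some 10 N over the first 3 mm when the clamp is tight, then 2 to 5 N, then a hard stop; no more than 25 N. Hold it down half a second while the jaw runs back. It dips 3 mm by itself at each click of the ratchet. Axes as the clamp's.
- tab_top (a point): Centre of the tab's upper face, 88 mm above the worktop when up, at y = -34 mm, x = 0 in the clamp's frame.
- caddy: Open wooden caddy, 78 mm wide, 60 mm high, loose on the board between the jaws, its far end 1 to 5 mm from the fixed jaw. Origin: under the middle of its closed length (90 mm along y); its y axis points to the fixed jaw. More than 25 N between moving jaw and caddy crushes it.
- loose_end (a joint): Gap of the caddy's end panel (78 x 12 x 60 mm, the end toward the moving jaw) that slides on its dowels: 0 is fully home, it starts 6 to 13 mm out; the dowels grip with about 5 N and keep it where it is.
- match_box: Closed matchbox, 37 x 54 x 15 mm, lying on the base board beside the bar: leave alone.
- salt: Salt shaker, 44 mm wide, 90 mm high: leave alone.
- door_post (a point): Point on the tall pantry door post to the right of the worktop (floor to well above the arm, about 0.45 m from the base axis): an arm that comes from the right must be drawn in, closer than 0.35 m to the base axis, when it swings past.

How it is judged (in metres and radians):
On the way:
1. the end panel is fully home (gap under 1.5 mm) and, with the trigger let go, the jaw still presses the caddy with more than 2 N (value of joint loose_end below 0.0015 m and value of joint trigger below 0.002 m and contact force between jaw and caddy above 2 N), for 0.2 s.
At the end, for the whole second after the job is handed in: Panel gap under 1.5 mm; jaw within 6 mm of its rest position; trigger (within 2 mm) and tab (within 2.5 mm) sprung back; caddy at rest, upright within 0.05 rad, between the jaws, its origin within 15 mm of the bar's line and at y over 80 mm in the clamp's frame (value of joint loose_end below 0.0015 m and y of pad_face in the frame of clamp below 0.016 m and value of joint trigger below 0.002 m and z of tab_top in the frame of clamp above 0.0855 m and y of caddy in the frame of clamp above 0.08 m and x of caddy in the frame of clamp between -0.015 and 0.015 m and angle between caddy's own z axis and vertical below 0.05 rad and linear speed of caddy below 0.01 m/s); the robot touches nothing.
It fails at once if the caddy is crushed: more than 25 N between jaw and caddy (contact force between jaw and caddy above 25 N).
It fails at once if the release tab is pressed with more than 25 N (contact force between any of the fingers, the arm and tab above 25 N).
It fails at once if the robot pushes the jaw or the caddy by hand (more than 1 N) (contact force between any of the fingers, the arm and jaw above 1 N or contact force between any of the fingers, the arm and caddy above 1 N).
It fails at once if a bystander is moved by more than 15 mm (distance of any of match_box, salt from where it was at the start of the episode above 0.015 m).
It also fails if it takes over 64 s, if anything falls off the work surface, if the arm or the gripper's body presses on something with over 40 N, if the wrist force passes 120 N, or if a joint passes its speed limit or range.

## Robot

A 7-joint arm with a two-finger parallel gripper is mounted at the origin on a cart in front of the work surface, level with it; the furniture and walls round the work are solid. World frame = base frame: x ahead of the robot, y to its left, z up, the work surface at z = 0. Lengths are in mm, angles in rad, forces in N, time in s.
With the tool pointing down it reaches from about 400 to 900 mm from the base axis. Payload 5.5 kg.
Tool frame: the origin (TCP) lies midway between the tips of the shut fingers; the grasp point (between the pads) lies 19 mm behind it; z points along the fingers, y is the line along which they close (so a half turn about z gives the same grasp; the last joint's range is limited). The gripper opens to 92 mm and grips with 3 to 60 N. Pads are 19 mm wide; open, the fingers measure 130 mm over their backs; the gripper's body (75 mm by 190 mm) begins 47 mm behind the grasp point.
Start: joints at [1.444, 0.501, -0.427, 1.55, 0.221, 1.138, -0.21], TCP at [247.035, -601.227, 226.729] pointing down, gripper open.
Joint ranges: [-2.88, 2.88], [-0.31, 2.03], [-1.54, 1.56], [0.2, 2.42], [-1.41, 4.55], [0.19, 2.02], [-2.57, 2.57]. Speed limits (rad/s): [2.57, 2.57, 3.14, 3.14, 3.14, 3.14, 3.14].

## Interface

Orientations are given as [roll, pitch, yaw] about the fixed x, y, z axes, in that order (R = Rz(yaw) Ry(pitch) Rx(roll)).
In Python, from rig import * gives the robot as it stands.
- The arm moves only by the tool servo_tool, never from a script. Its argument "steps" is a list that holds one entry, the list of rows, each a list of 7 numbers: the shift along the tool's x, y, z in m, then the turn, a rotation vector about the tool's x, y, z in rad, then the closure, from 0 (fully open) to 1 (shut). In form: [[[x, y, z, rx, ry, rz, jaw], ...]]. A call has exactly 10 rows; each row is the pose to reach, as a shift and turn from the pose commanded when the call began, along the tool's axes at that moment; what a row does not reach only later rows make up. A row lasts 1/8 s, in which the tool goes at most 62.5 mm and 10.7 degrees, less where a joint would pass 70% of its speed; a pose out of reach is approached as far as the arm can. A call with a gripper value outside its range is refused whole. The fingers move at their own pace and stop on an object; "grip_force" is the grip in N (left out, the last holds). Time passes only in rows, so rows that repeat a pose let the fingers close, or fill a call up. It gives the time, the measured TCP pose, the force, the opening and the grip force at its end, in the units of the state.
- get_obs(): the state, without advancing time (a new reading comes with each control period).
- camera(name): name is "scene" or "top" or "wrist"; returns (picture, depth): 480x640x3 uint8, red, green, blue; 480x640 float32, mm along the optical axis (not along the pixel's ray), 0 where there is no reading.
- camera_info(name): a dict with "camera_matrix" (3x3 intrinsics, pixels), "cam_to_world" (4x4, takes a point from camera to world coordinates). Camera axes: x right, y up, looking along -z (the intrinsics and any distortion apply to the point x, -y, -z); pixel columns grow to the right and rows downward; lengths in mm; the calibration is good to about 2 mm. A picture is of the moment at which its call begins: read the wrist's pose just before it. camera_info takes no time and is no camera call; for the wrist camera it gives the pose at the moment of the call.
- hand_in(): hands the job in; it is judged then, once.
The state is a dict: "clock": time; "joints": joint angles; "joint_velocities": joint speeds; "joint_torque": joint torques, N m; "tcp_pos": TCP position; "eef_rot": TCP orientation; "contact_force": force on the tool from outside, world axes, zero at the start; "moment": the same for the moment, N m; "finger_gap": finger opening in mm; "gripper_force": force on a finger pad.
Only numpy, scipy, OpenCV 4.12 (cv2) and the standard library are available. Lean on these libraries where they do the work, as an engineer would, in place of code of your own. Each camera call takes 0.05 s, during which the arm holds its last target. There are 200 camera calls.

## Working session

There is one attempt and no reset: what is moved stays moved. The work goes in short steps, Python scripts to look and compute and a tool call to move; the robot and the scene stay as the last step left them, time stands still between calls to the robot, and variables do not carry over. Pictures are saved under pics/ and viewed, at most 10 in all, crops included, and the job is handed in when it is done.

Besides the shell and the picture viewer there is one more tool, called after "Emit:" in YAML: its name, and indented under it one key for each argument. servo_tool: Moves the arm, as the interface text tells. Its arguments: {"type":"object","properties":{"steps":{"type":"array","items":{"type":"array","items":{"type":"array","items":{"type":"number"}}}},"grip_force":{"type":"number"}},"required":["steps"]}

```bash
mkdir -p pics; ls
python3 - <<'E'
from rig import *
import cv2,numpy as np
o=get_obs();print(o)
for n in ("scene","top"):
    p,d=camera(n);i=camera_info(n);np.savez(f"{n}.npz",p=p,d=d,K=i["camera_matrix"],T=i["cam_to_world"])
    cv2.imwrite(f"pics/{n}1.png",p[:,:,::-1]);print(n,i)
E
```

```text
pics
{'clock': 0.0, 'joints': array([ 1.44421473,  0.50185576, -0.42674237,  1.55141944,  0.22079624,
        1.13828711, -0.21029257]), 'joint_velocities': array([ 0.00050398,  0.0006021 ,  0.00103141,  0.00035044,  0.00016555,
       -0.00034789,  0.00244564]), 'joint_torque': array([ 3.21536545e-04, -5.66603422e+01, -5.81606224e+00, -2.79115498e+01,
       -6.85070269e-02,  3.08691000e-02,  2.00428331e-04]), 'tcp_pos': array([ 246.664447  , -600.6412697 ,  225.68178551]), 'eef_rot': array([-3.13967339e+00, -5.50088824e-05,  3.89793336e-01]), 'contact_force': array([ 0.15904777, -0.83362684, -0.27274032]), 'moment': array([ 0.02601789, -0.01824865,  0.01951479]), 'gripper_force': 0.0, 'finger_gap': 92.0060132273887}
scene {'camera_matrix': array([[503.78477387,   0.        , 317.19284721],
       [  0.        , 503.78477387, 244.66335245],
       [  0.        ,   0.        ,   1.        ]]), 'cam_to_world': array([[-7.14525714e-01,  5.01542005e-01, -4.87758774e-01,
        -6.13853678e+01],
       [-6.99496841e-01, -5.24646736e-01,  4.85231874e-01,
         6.36009074e+02],
       [-1.25368818e-02,  6.87896373e-01,  7.25700632e-01,
         1.04610211e+03],
       [ 0.00000000e+00,  0.00000000e+00,  0.00000000e+00,
         1.00000000e+00]])}
top {'camera_matrix': array([[584.19378959,   0.        , 313.30681321],
       [  0.        , 584.19378959, 249.81864317],
       [  0.        ,   0.        ,   1.        ]]), 'cam_to_world': array([[ 7.08296914e-03,  9.86625231e-01, -1.62851111e-01,
         3.24984212e+02],
       [-9.99928894e-01,  8.55051101e-03,  8.31240507e-03,
         6.47113952e+01],
       [ 9.59368880e-03,  1.62780655e-01,  9.86615639e-01,
         1.26431332e+03],
       [ 0.00000000e+00,  0.00000000e+00,  0.00000000e+00,
         1.00000000e+00]])}
```

View pics/top1.png

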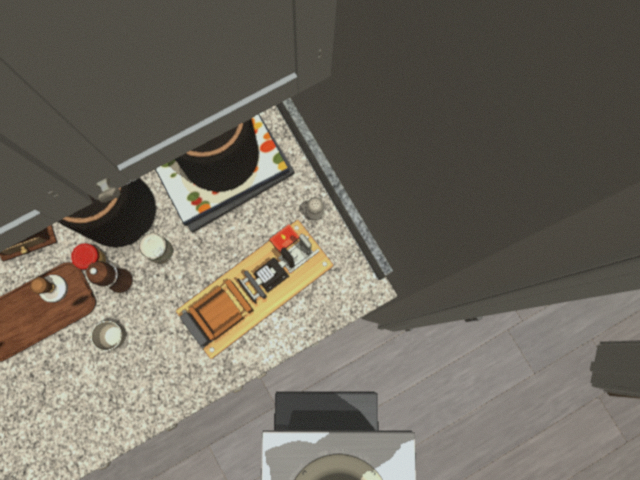

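View pics/scene1.png

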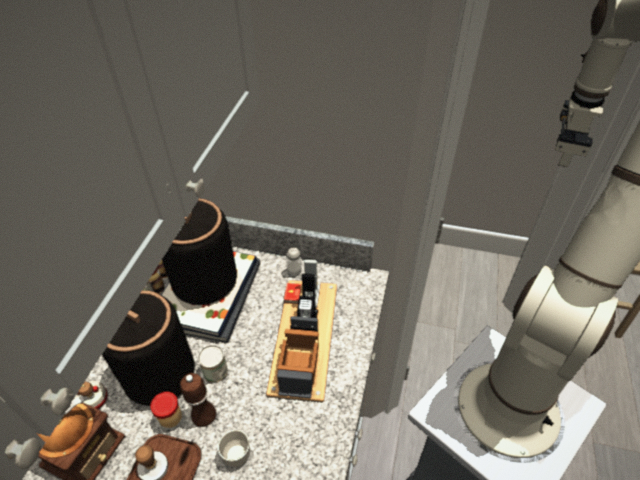

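The top view shows the clamp, with its fixed jaw at about (193,328) and its trigger end at about (305,245). The salt is at (313,208), the red matchbox at (285,237), and the door post is on the lower right. In the scene view the clamp runs from (298,385) to (308,270).

Run:
```python
import cv2
a=cv2.imread("pics/top1.png")[210:360,165:345];cv2.imwrite("pics/topc.png",cv2.resize(a,None,fx=4,fy=4,interpolation=cv2.INTER_CUBIC))
a=cv2.imread("pics/scene1.png")[245:405,255:345];cv2.imwrite("pics/scenec.png",cv2.resize(a,None,fx=3.75,fy=3.75,interpolation=cv2.INTER_CUBIC))
```

```text
(no output)
```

View pics/topc.png

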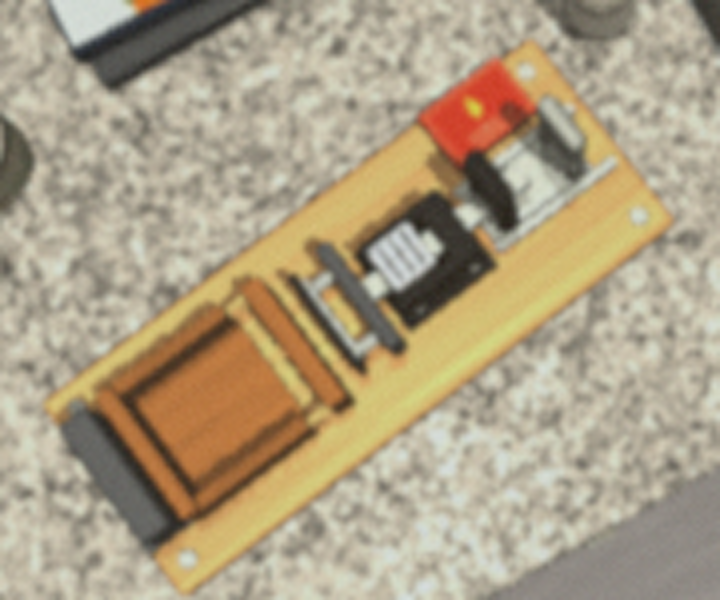

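View pics/scenec.png

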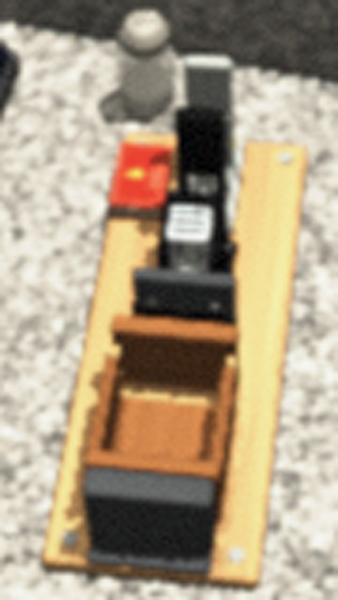

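The crops show these positions, all in crop pixels:

| Item | Top crop | Scene crop |
|---|---|---|
| Board corners | (535,40), (672,218), (185,592), (45,408) | (305,145), (258,583), (45,563) |
| Tab centre | (403,255) | (190,221) |
| Trigger top | (562,122) | (208,62) |
| Post top | (490,180) | (200,112) |

```bash
cat > geo.py <<'E'
import numpy as np
def cam(n):
    z=np.load(n+".npz");return z["K"],z["T"]
def ray(n,u,v,KT=None):
    K,T=KT or cam(n);d=T[:3,:3]@np.array([(u-K[0,2])/K[0,0],-(v-K[1,2])/K[1,1],-1]);return T[:3,3],d
def atz(n,u,v,z,KT=None):
    c,d=ray(n,u,v,KT);return c+d*(z-c[2])/d[2]
def tri(r1,r2):
    (a,d),(b,e)=r1,r2;s=np.linalg.lstsq(np.c_[d,-e],b-a,rcond=None)[0];p,q=a+s[0]*d,b+s[1]*e
    return (p+q)/2,np.linalg.norm(p-q)
tc=lambda x,y:(165+x/4,210+y/4); sc=lambda x,y:(255+x/3.75,245+y/3.75)
E
python3 - <<'E'
from geo import *
np.set_printoptions(precision=1,suppress=True)
C=[atz("top",*tc(*p),14) for p in((535,40),(672,218),(185,592),(45,408))]
S=[atz("scene",*sc(*p),14) for p in((305,145),(258,583),(45,563))]
print(*C,"scene",*S,sep="\n")
c=np.mean(C,0);a=(C[2]+C[3]-C[0]-C[1]);a=a[:2]/np.linalg.norm(a[:2]);print("centre",c,"axis",a,np.arctan2(a[1],a[0]))
cx=np.array([a[1],-a[0]])
print("sides",[np.linalg.norm(C[i]-C[i-1]) for i in range(4)])
for n,t,s,h in(("tab",(403,255),(190,221),88),("trig",(562,122),(208,62),128),("post",(490,180),(200,112),128),("corner",(672,218),(305,145),14),("corner2",(185,592),(258,583),14),("corner3",(45,408),(45,563),14)):
    p,e=tri(ray("top",*tc(*t)),ray("scene",*sc(*s)));q=atz("top",*tc(*t),h);r=atz("scene",*sc(*s),h)
    f=lambda p:np.array([(p-c)[:2]@cx,(p-c)[:2]@a])
    print(n,p,e,"local tri",f(p),"top@h",f(q),"scene@h",f(r),q)
E
```

```text
[597.2  86.5  14. ]
[499.6  11.4  14. ]
[299.1 267.   14. ]
[394.8 344.8  14. ]
scene
[497.1  12.1  14. ]
[294.1 270.8  14. ]
[392.7 348.7  14. ]
centre [447.7 177.4  14. ] axis [-0.6  0.8] 2.235681318845348
sides [np.float64(328.1324368801979), np.float64(123.15115176303628), np.float64(324.8674282675812), np.float64(123.29181864128657)]
tab [469.2 150.7  85.5] 0.7436662604052304 local tri [  0.5 -34.3] top@h [  0.5 -34.2] scene@h [ -0.2 -32.4] [469.2 150.8  88. ]
trig [531.9  70.6 122.3] 0.6026288965140433 local tri [   0.3 -136. ] top@h [  -0.2 -135.4] scene@h [  -0.7 -131. ] [531.1  70.7 128. ]
post [502.4 106.2 126.3] 0.8585668938386914 local tri [ -0.9 -89.8] top@h [ -1.6 -89.7] scene@h [ -0.7 -88.5] [501.8 105.8 128. ]
corner [499.3  10.8  11.2] 1.5905607871609366 local tri [ -62.1 -163. ] top@h [ -61.6 -162.7] scene@h [ -63.1 -160.6] [499.6  11.4  14. ]
corner2 [298.1 268.    4.6] 1.9042007367621494 local tri [-61.8 163.5] top@h [-61.6 162.2] scene@h [-63.3 168.2] [299.1 267.   14. ]
corner3 [395.5 346.6   7. ] 0.759720646182815 local tri [ 63.3 165.3] top@h [ 61.6 164.3] scene@h [ 62.5 168.7] [394.8 344.8  14. ]
```

Triangulation agrees with the text: tab y −34, z 86; trigger centre y −136; post centre y −90; board size correct to a few mm. Next I locate the door post from depth before swinging past it.

```bash
python3 - <<'E'
import numpy as np
for n in("top","scene"):
    z=np.load(n+".npz");K,T,d=z["K"],z["T"],z["d"]
    v,u=np.mgrid[:480,:640]
    P=np.stack([(u-K[0,2])/K[0,0]*d,-(v-K[1,2])/K[1,1]*d,-d],-1)@T[:3,:3].T+T[:3,3]
    P=P[d>0]
    r=np.hypot(P[:,0],P[:,1]);az=np.degrees(np.arctan2(P[:,1],P[:,0]))
    print(n)
    for lo,hi in((-200,100),(100,300),(300,500),(500,700),(700,1000),(1000,1400)):
        m=(P[:,2]>lo)&(P[:,2]<hi)
        for a in range(-100,0,10):
            k=m&(az>=a)&(az<a+10)&(r>280)
            if k.sum()>8 : print((lo,hi),a,k.sum(),"rmin %.0f"%np.percentile(r[k],2),"rmed %.0f"%np.median(r[k]))
E
python3 -c "
import rig;print([x for x in dir(rig) if x[0]!='_'])"
```

```text
top
(-200, 100) -40 198 rmin 450 rmed 454
(-200, 100) -30 642 rmin 438 rmed 449
(-200, 100) -20 1002 rmin 420 rmed 455
(-200, 100) -10 3483 rmin 380 rmed 488
(100, 300) -40 263 rmin 450 rmed 454
(100, 300) -30 787 rmin 437 rmed 449
(100, 300) -20 1411 rmin 448 rmed 478
(100, 300) -10 2891 rmin 507 rmed 580
(300, 500) -40 426 rmin 450 rmed 453
(300, 500) -30 1468 rmin 437 rmed 449
(300, 500) -20 2445 rmin 447 rmed 475
(300, 500) -10 3891 rmin 517 rmed 584
(500, 700) -40 941 rmin 450 rmed 453
(500, 700) -30 3238 rmin 437 rmed 449
(500, 700) -20 5334 rmin 447 rmed 475
(500, 700) -10 8298 rmin 517 rmed 584
(700, 1000) -40 287 rmin 449 rmed 452
(700, 1000) -30 4896 rmin 437 rmed 449
(700, 1000) -20 27538 rmin 447 rmed 482
(700, 1000) -10 19819 rmin 515 rmed 549
(1000, 1400) -20 25 rmin 501 rmed 503
scene
(-200, 100) -80 3196 rmin 987 rmed 1005
(-200, 100) -70 4245 rmin 1382 rmed 1397
(-200, 100) -60 2408 rmin 1381 rmed 1393
(-200, 100) -40 568 rmin 447 rmed 452
(-200, 100) -30 1586 rmin 435 rmed 448
(-200, 100) -20 1487 rmin 425 rmed 454
(-200, 100) -10 3011 rmin 381 rmed 513
(100, 300) -
[... 189 characters left out ...]
0) -20 2683 rmin 445 rmed 474
(100, 300) -10 4489 rmin 515 rmed 582
(300, 500) -80 993 rmin 556 rmed 1003
(300, 500) -70 3775 rmin 555 rmed 619
(300, 500) -60 463 rmin 1382 rmed 1392
(300, 500) -40 738 rmin 447 rmed 452
(300, 500) -30 2318 rmin 435 rmed 448
(300, 500) -20 3825 rmin 445 rmed 474
(300, 500) -10 6020 rmin 516 rmed 584
(500, 700) -80 170 rmin 513 rmed 626
(500, 700) -70 2604 rmin 466 rmed 604
(500, 700) -40 1058 rmin 447 rmed 452
(500, 700) -30 3524 rmin 435 rmed 448
(500, 700) -20 5957 rmin 445 rmed 474
(500, 700) -10 8802 rmin 516 rmed 582
(700, 1000) -30 21 rmin 434 rmed 447
(700, 1000) -20 194 rmin 445 rmed 462
['PlanningError', 'camera', 'camera_info', 'get_obs', 'hand_in']
```

The post/door panel runs along r≈437–520 mm at azimuths −37° to −10°. I'll draw the tool in first, turning it at the same time.

Emit:
servo_tool:
  steps:
    - [[0,-0.04,-0.012,0,0,0.12,0],[0,-0.08,-0.024,0,0,0.24,0],[0,-0.12,-0.036,0,0,0.36,0],[0,-0.16,-0.048,0,0,0.48,0],[0,-0.2,-0.06,0,0,0.6,0],[0,-0.24,-0.072,0,0,0.72,0],[0,-0.28,-0.084,0,0,0.84,0],[0,-0.32,-0.1,0,0,0.96,0],[0,-0.34,-0.1,0,0,1.08,0],[0,-0.34,-0.1,0,0,1.08,0]]
  grip_force: 20

```text
clock: 1.35
tcp_pos: [117.3, -286.0, 326.8]
eef_rot: [3.14, -0.0, -0.69]
contact_force: [0.3, -0.6, -0.3]
finger_gap: 91.5
gripper_force: 0.0
```

```bash
cat > st.py <<'E'
from rig import *
import numpy as np
np.set_printoptions(precision=3,suppress=True)
o=get_obs();t=o["tcp_pos"];print(o["clock"],o["joints"],t,o["eef_rot"],"r",np.hypot(*t[:2]),"az",np.arctan2(t[1],t[0]),o["contact_force"],o["finger_gap"],o["gripper_force"])
E
cat > rad.py <<'E'
from st import *
p,d=camera("scene");i=camera_info("scene");K,T=i["camera_matrix"],i["cam_to_world"]
v,u=np.mgrid[:480,:640]
P=np.stack([(u-K[0,2])/K[0,0]*d,-(v-K[1,2])/K[1,1]*d,-d],-1)@T[:3,:3].T+T[:3,3]
m=(d>0)&(np.abs(d-np.load("scene.npz")["d"])>40)
P=P[m];r=np.hypot(P[:,0],P[:,1])
az=np.arctan2(P[:,1],P[:,0])
for lo in range(100,1100,100):
    k=(P[:,2]>lo)&(P[:,2]<lo+100)&(r<700)
    if k.sum()>5:print(lo,k.sum(),"r99 %.0f"%np.percentile(r[k],99), "az %.2f %.2f"%(az[k].min(),az[k].max()))
import cv2;cv2.imwrite("pics/s2.png",p[:,:,::-1])
E
python3 rad.py
```

```text
1.35 [ 1.546 -0.287 -0.354  2.149 -0.102  1.263 -1.024] [ 117.323 -285.993  326.804] [ 3.14 -0.   -0.69] r 309.1228177786511 az -1.1815015178227284 [ 0.303 -0.644 -0.345] 91.53902366788274 0.0
100 38 r99 699 az -0.58 3.13
200 129 r99 692 az -3.11 3.14
300 388 r99 622 az -2.95 3.12
400 4273 r99 449 az -3.14 2.68
500 4632 r99 636 az -1.20 2.39
600 4701 r99 657 az -1.11 2.05
700 3935 r99 652 az -1.08 1.77
800 2055 r99 665 az 0.62 1.59
```

View pics/s2.png

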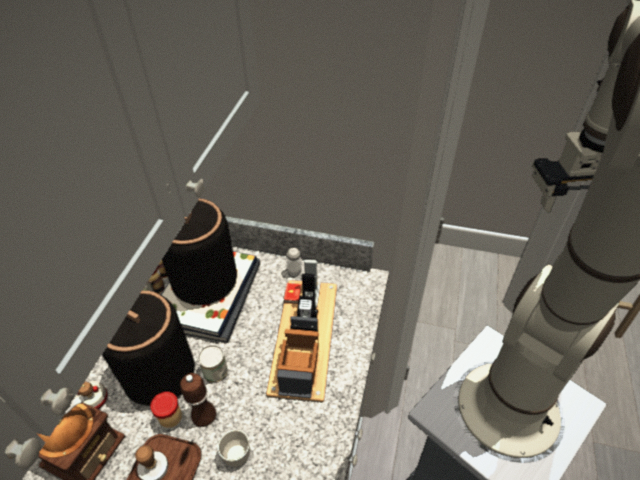

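Run:
```python
import numpy as np
p=np.array([117.3,-286.0])
y=-0.69;tx=np.array([np.cos(y),np.sin(y)]);ty=np.array([np.sin(y),-np.cos(y)])
for k in range(1,11):
    a=.12*k;c,s=np.cos(a),np.sin(a);d=np.array([[c,-s],[s,c]])@p-p
    print([round(float(d@tx)/1000,3),round(float(d@ty)/1000,3),0,0,0,round(-a,2),0],end=", ")
```

```text
[0.016, -0.034, 0, 0, 0, -0.12, 0], [0.027, -0.069, 0, 0, 0, -0.24, 0], [0.034, -0.105, 0, 0, 0, -0.36, 0], [0.037, -0.142, 0, 0, 0, -0.48, 0], [0.035, -0.179, 0, 0, 0, -0.6, 0], [0.029, -0.216, 0, 0, 0, -0.72, 0], [0.018, -0.251, 0, 0, 0, -0.84, 0], [0.003, -0.285, 0, 0, 0, -0.96, 0], [-0.015, -0.317, 0, 0, 0, -1.08, 0], [-0.038, -0.347, 0, 0, 0, -1.2, 0],
```

Emit:
servo_tool:
  steps:
    - [[0.016,-0.034,0,0,0,-0.12,0],[0.027,-0.069,0,0,0,-0.24,0],[0.034,-0.105,0,0,0,-0.36,0],[0.037,-0.142,0,0,0,-0.48,0],[0.035,-0.179,0,0,0,-0.6,0],[0.029,-0.216,0,0,0,-0.72,0],[0.018,-0.251,0,0,0,-0.84,0],[0.003,-0.285,0,0,0,-0.96,0],[-0.015,-0.317,0,0,0,-1.08,0],[-0.038,-0.347,0,0,0,-1.2,0]]

```text
clock: 2.65
tcp_pos: [310.6, 6.4, 326.6]
eef_rot: [-3.141, -0.0, 0.517]
contact_force: [0.4, 1.1, 0.1]
finger_gap: 91.8
gripper_force: 0.0
```

```bash
python3 st.py
```

```text
2.65 [ 0.499 -0.294 -0.471  2.143 -0.139  1.265 -0.966] [310.562   6.388 326.564] [-3.141 -0.     0.517] r 310.6275565668285 az 0.020567240162305482 [0.399 1.068 0.099] 91.75245953181818 0.0
```

Run:
```python
import numpy as np
c=np.array([447.7,177.4]);a=np.array([-.6169,.787]);x=np.array([.787,.6169])
for n in("top","scene"):
    z=np.load(n+".npz");K,T,d=z["K"],z["T"],z["d"];v,u=np.mgrid[:480,:640]
    P=np.stack([(u-K[0,2])/K[0,0]*d,-(v-K[1,2])/K[1,1]*d,-d],-1)@T[:3,:3].T+T[:3,3];P=P[d>0]
    X=(P[:,:2]-c)@x;Y=(P[:,:2]-c)@a
    for lo,hi in((20,140),(140,350),(350,900)):
        for xa in(-150,-100,-40,40,100):
            k=(P[:,2]>lo)&(P[:,2]<hi)&(X>xa)&(X<xa+60)&(Y<-145)&(Y>-400)
            print(n,lo,xa,k.sum(),Y[k].max().round() if k.any() else "")
```

```text
top 20 -150 610 -221.0
top 20 -100 602 -147.0
top 20 -40 605 -146.0
top 20 40 868 -145.0
top 20 100 618 -173.0
top 140 -150 886 -241.0
top 140 -100 868 -248.0
top 140 -40 864 -256.0
top 140 40 824 -268.0
top 140 100 799 -277.0
top 350 -150 12689 -240.0
top 350 -100 11950 -248.0
top 350 -40 8058 -256.0
top 350 40 4196 -268.0
top 350 100 11386 -145.0
scene 20 -150 851 -217.0
scene 20 -100 832 -224.0
scene 20 -40 828 -145.0
scene 20 40 1013 -178.0
scene 20 100 816 -162.0
scene 140 -150 1659 -237.0
scene 140 -100 1632 -244.0
scene 140 -40 1588 -254.0
scene 140 40 1529 -264.0
scene 140 100 1495 -273.0
scene 350 -150 4978 -237.0
scene 350 -100 4754 -245.0
scene 350 -40 4507 -253.0
scene 350 40 4210 -264.0
scene 350 100 5627 -145.0
```

Emit:
servo_tool:
  steps:
    - [[0.022,0.0025,0.006,0,0,-0.014,0],[0.05,0.005,0.014,0,0,-0.03,0],[0.08,0.01,0.026,0,0,-0.06,0],[0.11,0.013,0.034,0,0,-0.08,0],[0.14,0.016,0.042,0,0,-0.1,0],[0.17,0.02,0.05,0,0,-0.12,0],[0.2,0.023,0.06,0,0,-0.148,0],[0.219,0.025,0.066,0,0,-0.148,0],[0.219,0.025,0.066,0,0,-0.148,0],[0.219,0.025,0.066,0,0,-0.148,0]]

```text
clock: 3.9
tcp_pos: [512.5, 90.2, 260.1]
eef_rot: [-3.14, 0.001, 0.659]
contact_force: [-0.4, 0.7, 1.0]
finger_gap: 91.9
gripper_force: 0.0
```

Run:
```python
from st import *
import cv2
i=camera_info("wrist");p,d=camera("wrist");np.savez("wrist.npz",p=p,d=d,K=i["camera_matrix"],T=i["cam_to_world"])
print(i);cv2.imwrite("pics/w1.png",p[:,:,::-1])
```

```text
3.9 [ 0.341  0.263 -0.665  1.829  0.179  1.112 -1.299] [512.537  90.186 260.08 ] [-3.14   0.001  0.659] r 520.4113744974402 az 0.17417783070546708 [-0.355  0.717  1.048] 91.87841862523689 0.0
{'camera_matrix': array([[343.22 ,   0.   , 312.194],
       [  0.   , 343.22 , 243.928],
       [  0.   ,   0.   ,   1.   ]]), 'cam_to_world': array([[  0.613,   0.751,   0.245, 579.09 ],
       [ -0.79 ,   0.583,   0.188, 140.354],
       [ -0.002,  -0.309,   0.951, 417.624],
       [  0.   ,   0.   ,   0.   ,   1.   ]])}
```

View pics/w1.png

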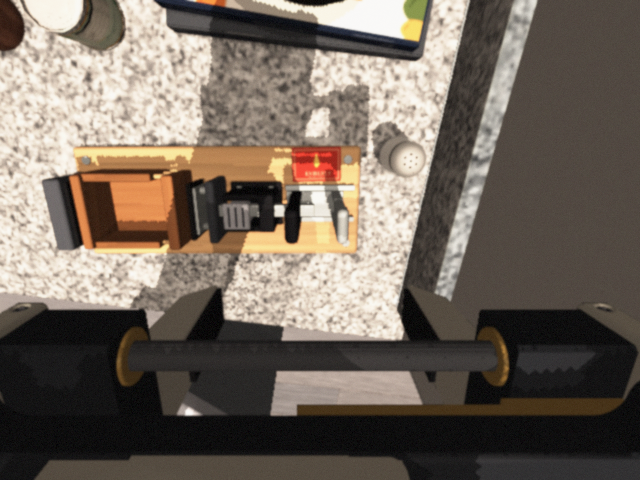

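Run:
```python
import numpy as np
c=np.array([447.7,177.4]);a=np.array([-.6169,.787]);x=np.array([.787,.6169])
for n in("wrist","top"):
    z=np.load(n+".npz");K,T,d=z["K"],z["T"],z["d"];v,u=np.mgrid[:480,:640]
    P=np.stack([(u-K[0,2])/K[0,0]*d,-(v-K[1,2])/K[1,1]*d,-d],-1)@T[:3,:3].T+T[:3,3]
    X=(P[...,:2]-c)@x;Y=(P[...,:2]-c)@a
    for nm,zl,ya,yb in(("trig",120,-160,-115),("post",120,-110,-70),("tab",82,-60,-18),("jaw",65,-17,28),("caddy",50,40,170)):
        k=(d>0)&(P[...,2]>zl)&(P[...,2]<zl+16)&(Y>ya)&(Y<yb)&(abs(X)<60)
        if k.any():print(n,nm,k.sum(),"z %.0f"%np.median(P[k][:,2]),"x",np.percentile(X[k],[2,50,98]).round(1),"y",np.percentile(Y[k],[2,50,98]).round(1),"px",u[k].mean().round(),v[k].mean().round())
print(T)
```

```text
wrist trig 402 z 127 x [-11.4   3.5  17.4] y [-141.4 -135.8 -131.1] px 343.0 225.0
wrist post 488 z 127 x [-12.    3.9  17.5] y [-96.8 -90.9 -84.4] px 291.0 225.0
wrist tab 685 z 87 x [-9.5  3.4 15.2] y [-46.8 -34.6 -22. ] px 236.0 215.0
wrist jaw 972 z 70 x [-27.1   4.2  33.9] y [-9.9 -3.6 19. ] px 205.0 211.0
wrist caddy 1101 z 59 x [-32.7  -1.3  43.2] y [ 51.  122.4 139.8] px 112.0 211.0
top trig 80 z 128 x [-12.5   1.2  16.4] y [-140.7 -135.4 -130.6] px 305.0 240.0
top post 102 z 128 x [-13.4   0.8  16.2] y [-95.9 -89.9 -84.3] px 287.0 254.0
top tab 161 z 88 x [-10.2   2.   14.5] y [-45.9 -33.7 -21.5] px 265.0 273.0
top jaw 232 z 71 x [-28.3   1.2  32.8] y [-9.1 -2.  19.5] px 252.0 285.0
top caddy 197 z 60 x [-37.2  13.7  42.2] y [ 44.4  99.6 147.6] px 215.0 312.0
[[ 7.08296914e-03  9.86625231e-01 -1.62851111e-01  3.24984212e+02]
 [-9.99928894e-01  8.55051101e-03  8.31240507e-03  6.47113952e+01]
 [ 9.59368880e-03  1.62780655e-01  9.86615639e-01  1.26431332e+03]
 [ 0.00000000e+00  0.00000000e+00  0.00000000e+00  1.00000000e+00]]
```

Wrist and top depth agree (trigger and post tops at z≈127, faces at y −85/−141, tab at −34/z 87), with an x offset of about +2 mm. I'll descend around the trigger and post.

Emit:
servo_tool:
  steps:
    - [[0.005,-0.002,0.01,0,0,-0.006,0],[0.005,-0.002,0.04,0,0,-0.006,0],[0.005,-0.002,0.07,0,0,-0.006,0],[0.005,-0.002,0.1,0,0,-0.006,0],[0.005,-0.002,0.12,0,0,-0.006,0],[0.005,-0.002,0.14,0,0,-0.006,0],[0.005,-0.002,0.152,0,0,-0.006,0],[0.005,-0.002,0.16,0,0,-0.006,0],[0.005,-0.002,0.162,0,0,-0.006,0],[0.005,-0.002,0.162,0,0,-0.006,0]]

```text
clock: 5.2
tcp_pos: [515.9, 94.8, 99.1]
eef_rot: [3.141, -0.001, 0.664]
contact_force: [-0.3, 0.8, 0.3]
finger_gap: 91.6
gripper_force: 0.0
```

```bash
cat > look.py <<'E'
from st import *
import cv2,sys
c=np.array([449.3,178.6]);a=np.array([-.6169,.787]);x=np.array([.787,.6169])
print("tcp local",(o["tcp_pos"][:2]-c)@x,(o["tcp_pos"][:2]-c)@a,"F local",o["contact_force"][:2]@x,o["contact_force"][:2]@a)
for n in("top","scene"):
    i=camera_info(n);p,d=camera(n);K,T=i["camera_matrix"],i["cam_to_world"];v,u=np.mgrid[:480,:640]
    P=np.stack([(u-K[0,2])/K[0,0]*d,-(v-K[1,2])/K[1,1]*d,-d],-1)@T[:3,:3].T+T[:3,3]
    X=(P[...,:2]-c)@x;Y=(P[...,:2]-c)@a
    for nm,zl,zh,xa,ya,yb in(("jawblock",66,78,30,-17,70),("jaw+pad",55,78,12,-17,70),("caddy",54,68,36,20,128),("fixedjaw",76,90,36,110,170)):
        k=(d>0)&(P[...,2]>zl)&(P[...,2]<zh)&(Y>ya)&(Y<yb)&(abs(X)<xa)
        if k.any():
            h,e=np.histogram(Y[k],np.arange(ya,yb+1,3));print(n,nm,k.sum(),"y",np.percentile(Y[k],[2,50,98]).round(1),[(int(e[j]),int(h[j])) for j in range(len(h)) if h[j]>2])
    cv2.imwrite(f"pics/L{n}{o['clock']:.1f}.png",p[:,:,::-1])
E
python3 look.py
```

```text
5.2 [ 0.238  0.483 -0.581  1.965  0.364  0.797 -1.456] [515.856  94.831  99.113] [ 3.141 -0.001  0.664] r 524.5001941733171 az 0.18180248060229398 [-0.279  0.756  0.258] 91.55413150755915 0.0
tcp local 0.7025788054022241 -106.98465438335965 F local 0.2472131273177648 0.7670917181573232
top jawblock 358 y [-9.  17.1 41.6] [(-11, 21), (-8, 43), (-5, 42), (-2, 33), (10, 4), (13, 24), (16, 39), (19, 10), (28, 11), (31, 35), (34, 35), (37, 37), (40, 24)]
top jaw+pad 168 y [-11.5  15.6  41.5] [(-14, 5), (-11, 12), (-8, 17), (-5, 15), (-2, 14), (10, 7), (13, 16), (16, 17), (19, 5), (28, 7), (31, 15), (34, 14), (37, 14), (40, 10)]
top caddy 137 y [ 30.3  88.3 123.8] [(29, 11), (44, 4), (47, 3), (50, 4), (53, 5), (56, 3), (59, 5), (62, 5), (65, 5), (71, 3), (74, 3), (77, 5), (80, 3), (83, 4), (86, 4), (92, 3), (95, 5), (98, 3), (101, 3), (104, 3), (107, 3), (110, 5), (116, 6), (119, 4), (122, 28)]
top fixedjaw 416 y [125.4 144.6 155.5] [(122, 6), (125, 22), (128, 19), (131, 7), (134, 18), (137, 53), (140, 55), (143, 53), (146, 56), (149, 56), (152, 51), (155, 20)]
scene jawblock 341 y [-8.5 21.6 44.7] [(-17, 5), (-11, 3), (-8, 19), (-5, 32), (-2, 39), (1, 19), (13, 4), (16, 22), (19, 28), (22, 7), (28, 3), (31, 15), (34, 30), (37, 29), (40, 43), (43, 42)]
scene jaw+pad 210 y [-6.2 20.6 44.7] [(-8, 5), (-5, 16), (-2, 23), (1, 25), (16, 13), (19, 26), (31, 4), (34, 11), (37, 16), (40, 28), (43, 33)]
scene caddy 207 y [ 20.3  43.7 117.2] [(20, 36), (38, 5), (41, 72), (44, 28), (59, 4), (62, 5), (65, 4), (74, 5), (77, 3), (86, 4), (89, 3), (107, 5), (110, 3), (113, 3), (116, 3), (119, 3)]
scene fixedjaw 306 y [130.7 149.4 157.9] [(128, 6), (131, 3), (134, 9), (137, 5), (140, 29), (143, 50), (146, 44), (149, 42), (152, 47), (155, 63), (158, 6)]
```

Emit:
servo_tool:
  steps:
    - [[0,0,0,0,0,0,0.3],[0,0,0,0,0,0,0.38],[0,0,0,0,0,0,0.42],[0,0,0,0,0,0,0.46],[0,0,0,0,0,0,0.5],[0,0,0,0,0,0,0.54],[0,0,0,0,0,0,0.58],[0,0,0,0,0,0,0.6],[0,0,0,0,0,0,0.6],[0,0,0,0,0,0,0.6]]
  grip_force: 20

```text
clock: 6.55
tcp_pos: [514.7, 96.0, 98.7]
eef_rot: [-3.14, 0.0, 0.665]
contact_force: [-3.5, 3.2, 2.8]
finger_gap: 43.1
gripper_force: 20.0
```

```bash
python3 look.py | grep -v caddy
```

```text
6.55 [ 0.238  0.483 -0.583  1.966  0.363  0.798 -1.456] [514.661  95.97   98.747] [-3.14   0.     0.665] r 523.5323500931756 az 0.18435418649352733 [-3.514  3.231  2.845] 43.06971288929954 20.013163089752197
tcp local 0.46442565253647056 -105.35132781447795 F local -0.7720659265698618 4.710725850085853
top jawblock 372 y [ 2.9 28.8 43.7] [(1, 21), (4, 43), (7, 45), (10, 35), (22, 7), (25, 22), (28, 41), (31, 38), (34, 34), (37, 32), (40, 38), (43, 16)]
top jaw+pad 205 y [-9.6 24.6 43.5] [(-11, 9), (-8, 10), (-5, 8), (-2, 9), (1, 13), (4, 16), (7, 19), (10, 13), (22, 7), (25, 19), (28, 18), (31, 13), (34, 15), (37, 13), (40, 16), (43, 7)]
top fixedjaw 419 y [127.1 144.5 155.8] [(125, 14), (128, 21), (131, 13), (134, 26), (137, 53), (140, 57), (143, 48), (146, 56), (149, 58), (152, 54), (155, 19)]
scene jawblock 294 y [ 4.  34.6 46.4] [(-17, 3), (4, 21), (7, 28), (10, 40), (13, 22), (25, 7), (28, 10), (31, 8), (34, 25), (37, 24), (40, 34), (43, 58), (46, 10)]
scene jaw+pad 200 y [-14.7  27.8  46.9] [(-17, 6), (-14, 6), (-11, 5), (-8, 5), (4, 12), (7, 11), (10, 31), (13, 20), (25, 4), (28, 3), (31, 4), (34, 10), (37, 10), (40, 21), (43, 40), (46, 11)]
scene fixedjaw 298 y [132.9 149.3 158.1] [(128, 4), (131, 7), (134, 6), (137, 5), (140, 33), (143, 42), (146, 43), (149, 39), (152, 52), (155, 60), (158, 7)]
```

The trigger reached home (gap 43.1) with 4.7 N sideways, and the jaw advanced 12 mm. Now I release.

Emit:
servo_tool:
  steps:
    - [[0,0,0,0,0,0,0.5],[0,0,0,0,0,0,0.45],[0,0,0,0,0,0,0.4],[0,0,0,0,0,0,0.3],[0,0,0,0,0,0,0.2],[0,0,0,0,0,0,0.1],[0,0,0,0,0,0,0.1],[0,0,0,0,0,0,0.1],[0,0,0,0,0,0,0.1],[0,0,0,0,0,0,0.1]]

```text
clock: 7.9
tcp_pos: [515.6, 94.8, 98.8]
eef_rot: [3.142, -0.0, 0.664]
contact_force: [0.6, -0.1, 0.8]
finger_gap: 82.7
gripper_force: 0.0
```

```bash
python3 look.py | grep -v fixed
```

```text
7.9 [ 0.238  0.483 -0.581  1.965  0.365  0.797 -1.456] [515.56   94.765  98.753] [ 3.142 -0.     0.664] r 524.1966507296486 az 0.18178053036910596 [ 0.553 -0.105  0.838] 82.74003946941738 0.0
tcp local 0.4284266885746939 -106.8538657155774 F local 0.3705431916643664 -0.4235142345679175
top jawblock 379 y [ 0.9 27.3 43.9] [(-2, 10), (1, 42), (4, 44), (7, 42), (10, 7), (22, 13), (25, 40), (28, 28), (31, 27), (34, 33), (37, 37), (40, 38), (43, 18)]
top jaw+pad 211 y [-11.2  23.   43.7] [(-14, 5), (-11, 9), (-8, 8), (-5, 8), (-2, 13), (1, 16), (4, 18), (7, 17), (10, 3), (22, 20), (25, 16), (28, 11), (31, 14), (34, 15), (37, 14), (40, 15), (43, 7)]
top caddy 182 y [ 22.1  71.3 125.3] [(20, 13), (23, 23), (26, 7), (29, 6), (32, 9), (44, 3), (50, 3), (53, 4), (56, 6), (62, 4), (65, 4), (68, 5), (71, 4), (74, 3), (83, 4), (86, 7), (89, 5), (92, 3), (95, 3), (98, 4), (101, 3), (104, 3), (107, 4), (110, 3), (113, 3), (116, 5), (119, 6), (122, 13), (125, 15)]
scene jawblock 304 y [ 1.7 33.5 46.9] [(-17, 3), (1, 13), (4, 29), (7, 33), (10, 32), (13, 4), (25, 16), (28, 13), (31, 12), (34, 17), (37, 29), (40, 33), (43, 51), (46, 16)]
scene jaw+pad 195 y [-15.   28.   46.9] [(-17, 6), (-14, 3), (-11, 7), (1, 6), (4, 9), (7, 20), (10, 33), (13, 4), (25, 3), (28, 8), (31, 7), (34, 6), (37, 9), (40, 14), (43, 44), (46, 10)]
scene caddy 181 y [ 26.1  45.7 119.4] [(23, 3), (26, 10), (41, 26), (44, 70), (47, 5), (50, 3), (59, 4), (62, 3), (68, 4), (71, 3), (74, 3), (77, 3), (80, 4), (83, 3), (89, 4), (101, 4), (104, 4), (107, 4), (110, 3), (116, 3), (119, 5)]
```

Emit:
servo_tool:
  steps:
    - [[0,0,0,0,0,0,0.3],[0,0,0,0,0,0,0.38],[0,0,0,0,0,0,0.42],[0,0,0,0,0,0,0.46],[0,0,0,0,0,0,0.5],[0,0,0,0,0,0,0.54],[0,0,0,0,0,0,0.58],[0,0,0,0,0,0,0.6],[0,0,0,0,0,0,0.6],[0,0,0,0,0,0,0.6]]
  grip_force: 20

```text
clock: 9.25
tcp_pos: [514.7, 96.0, 98.7]
eef_rot: [-3.14, 0.0, 0.665]
contact_force: [-2.6, 3.6, 0.9]
finger_gap: 42.8
gripper_force: 20.0
```

```bash
python3 look.py | grep -v fixed
```

```text
9.25 [ 0.238  0.483 -0.583  1.966  0.363  0.798 -1.456] [514.653  95.955  98.701] [-3.14   0.     0.665] r 523.5212447637006 az 0.1843289695153111 [-2.603  3.598  0.891] 42.7853780835285 20.015054047107697
tcp local 0.4484763340489617 -105.35790160258843 F local 0.17140840984051645 4.4375471476803705
top jawblock 368 y [12.3 37.5 51.7] [(10, 18), (13, 45), (16, 40), (19, 38), (31, 7), (34, 29), (37, 45), (40, 41), (43, 29), (46, 36), (49, 35), (52, 5)]
top jaw+pad 235 y [-9.4 20.4 51.5] [(-11, 9), (-8, 9), (-5, 8), (-2, 9), (1, 11), (4, 8), (7, 9), (10, 12), (13, 18), (16, 18), (19, 15), (31, 12), (34, 18), (37, 17), (40, 17), (43, 13), (46, 15), (49, 14), (52, 3)]
top caddy 166 y [ 32.3  74.7 125.6] [(32, 35), (35, 11), (38, 9), (53, 4), (56, 3), (59, 3), (62, 3), (65, 4), (68, 5), (71, 4), (74, 3), (77, 6), (80, 3), (86, 3), (89, 6), (92, 4), (101, 3), (104, 4), (107, 3), (110, 5), (113, 5), (116, 3), (119, 3), (122, 3), (125, 24)]
scene jawblock 293 y [12.  43.3 54.5] [(-17, 5), (10, 4), (13, 16), (16, 28), (19, 37), (22, 31), (34, 4), (37, 11), (40, 9), (43, 23), (46, 35), (49, 34), (52, 51), (55, 4)]
scene jaw+pad 209 y [-13.6  23.3  54.5] [(-17, 4), (-14, 7), (-11, 6), (-8, 4), (-5, 5), (-2, 6), (1, 7), (13, 6), (16, 12), (19, 23), (22, 27), (25, 3), (37, 4), (40, 3), (43, 10), (46, 15), (49, 15), (52, 43), (55, 3)]
scene caddy 259 y [ 20.5  52.5 117.2] [(20, 59), (23, 29), (50, 62), (53, 37), (56, 4), (62, 6), (65, 3), (74, 3), (77, 3), (80, 4), (83, 3), (89, 5), (95, 4), (101, 4), (104, 4), (107, 6), (116, 5)]
```

The panel's back edge has moved to about 52, and home is about 57. I'll release and squeeze again.

Emit:
servo_tool:
  steps:
    - [[0,0,0,0,0,0,0.5],[0,0,0,0,0,0,0.45],[0,0,0,0,0,0,0.4],[0,0,0,0,0,0,0.3],[0,0,0,0,0,0,0.2],[0,0,0,0,0,0,0.1],[0,0,0,0,0,0,0.1],[0,0,0,0,0,0,0.1],[0,0,0,0,0,0,0.1],[0,0,0,0,0,0,0.1]]

```text
clock: 10.6
tcp_pos: [515.5, 94.7, 98.7]
eef_rot: [3.142, 0.0, 0.664]
contact_force: [-0.9, -0.3, -0.6]
finger_gap: 82.6
gripper_force: 0.0
```

Emit:
servo_tool:
  steps:
    - [[0,0,0,0,0,0,0.3],[0,0,0,0,0,0,0.38],[0,0,0,0,0,0,0.42],[0,0,0,0,0,0,0.46],[0,0,0,0,0,0,0.5],[0,0,0,0,0,0,0.54],[0,0,0,0,0,0,0.58],[0,0,0,0,0,0,0.6],[0,0,0,0,0,0,0.6],[0,0,0,0,0,0,0.6]]
  grip_force: 20

```text
clock: 11.85
tcp_pos: [514.7, 95.9, 98.7]
eef_rot: [-3.14, 0.0, 0.665]
contact_force: [-1.8, 3.4, -0.7]
finger_gap: 43.4
gripper_force: 20.0
```

```bash
python3 look.py
```

```text
11.85 [ 0.238  0.483 -0.583  1.966  0.364  0.798 -1.456] [514.71   95.923  98.682] [-3.14   0.     0.665] r 523.5715709155922 az 0.1842505597884931 [-1.782  3.355 -0.741] 43.36281892742812 20.01603752374649
tcp local 0.4741261420240925 -105.41756506244391 F local 0.6672819242133324 3.739700606920492
top jawblock 380 y [22.  42.7 56.6] [(19, 7), (22, 44), (25, 41), (28, 45), (31, 7), (37, 9), (40, 40), (43, 44), (46, 44), (49, 32), (52, 38), (55, 27)]
top jaw+pad 261 y [-9.1 28.2 56. ] [(-11, 7), (-8, 7), (-5, 8), (-2, 8), (1, 11), (4, 8), (7, 9), (10, 9), (13, 7), (16, 9), (19, 11), (22, 18), (25, 17), (28, 18), (31, 3), (37, 16), (40, 19), (43, 19), (46, 18), (49, 13), (52, 16), (55, 9)]
top caddy 170 y [ 21.4  69.3 125.8] [(20, 12), (29, 3), (35, 11), (38, 33), (41, 9), (44, 3), (59, 4), (65, 3), (71, 4), (74, 3), (77, 5), (80, 3), (86, 3), (89, 4), (95, 4), (98, 3), (104, 4), (110, 6), (113, 3), (119, 4), (122, 9), (125, 20)]
top fixedjaw 432 y [126.9 144.1 155.6] [(125, 13), (128, 20), (131, 26), (134, 25), (137, 52), (140, 56), (143, 56), (146, 56), (149, 56), (152, 51), (155, 20)]
scene jawblock 304 y [22.7 48.6 59.5] [(22, 19), (25, 18), (28, 42), (31, 35), (34, 5), (40, 12), (43, 3), (46, 19), (49, 32), (52, 30), (55, 54), (58, 32)]
scene jaw+pad 233 y [-14.5  32.8  59.6] [(-17, 6), (-14, 7), (-11, 4), (-8, 5), (-5, 5), (-2, 6), (1, 4), (4, 8), (7, 4), (10, 5), (13, 5), (22, 8), (25, 8), (28, 23), (31, 32), (40, 5), (46, 9), (49, 14), (52, 10), (55, 36), (58, 25)]
scene caddy 255 y [ 29.5  57.4 118.4] [(26, 4), (29, 55), (32, 35), (53, 4), (56, 67), (59, 25), (62, 3), (65, 3), (68, 3), (71, 4), (74, 4), (77, 4), (80, 4), (89, 3), (92, 3), (98, 4), (101, 4), (104, 4), (113, 3), (116, 6), (119, 3)]
scene fixedjaw 307 y [132.3 149.6 158.2] [(128, 5), (131, 9), (134, 7), (137, 7), (140, 33), (143, 43), (146, 41), (149, 45), (152, 42), (155, 63), (158, 12)]
```

The panel's back edge is now at about 57, with the pad compressed and the grip near home. I'll release and check that it holds by itself.

Emit:
servo_tool:
  steps:
    - [[0,0,0,0,0,0,0.5],[0,0,0,0,0,0,0.45],[0,0,0,0,0,0,0.4],[0,0,0,0,0,0,0.3],[0,0,0,0,0,0,0.2],[0,0,0,0,0,0,0.1],[0,0,0,0,0,0,0.0],[0,0,0,0,0,0,0.0],[0,0,0,0,0,0,0.0],[0,0,0,0,0,0,0.0]]

```text
clock: 13.2
tcp_pos: [515.5, 94.8, 98.7]
eef_rot: [3.142, 0.0, 0.664]
contact_force: [0.9, 0.4, -0.4]
finger_gap: 91.7
gripper_force: 0.0
```

```bash
python3 look.py
python3 - <<'E'
import cv2
a=cv2.imread("pics/Ltop13.2.png");import glob;f=sorted(glob.glob("pics/Ltop*.png"),key=lambda s:float(s[9:-4]))[-1];print(f)
a=cv2.imread(f)[260:355,165:285];b=cv2.imread(f.replace("top","scene"))[300:400,260:330]
h=570;A=cv2.resize(a,(int(a.shape[1]*4.2),int(a.shape[0]*4.2)),interpolation=cv2.INTER_CUBIC);B=cv2.resize(b,(280,400),interpolation=cv2.INTER_CUBIC)
import numpy as np;C=np.zeros((400,A.shape[1]+280,3),np.uint8);C[:A.shape[0],:A.shape[1]]=A[:400];C[:,A.shape[1]:]=B;cv2.imwrite("pics/chk.png",C)
E
```

```text
13.2 [ 0.238  0.483 -0.581  1.965  0.365  0.797 -1.456] [515.515  94.758  98.73 ] [3.142 0.    0.664] r 524.1514173005628 az 0.1817825116086279 [ 0.912  0.39  -0.446] 91.74562153237788 0.0
tcp local 0.388852249020771 -106.83193693334411 F local 0.9586293749100044 -0.2553186867876467
top jawblock 367 y [20.3 42.4 56.6] [(19, 33), (22, 41), (25, 41), (28, 27), (37, 10), (40, 39), (43, 46), (46, 33), (49, 35), (52, 36), (55, 26)]
top jaw+pad 256 y [-10.9  25.7  56.2] [(-14, 5), (-11, 9), (-8, 10), (-5, 7), (-2, 9), (1, 10), (4, 7), (7, 9), (10, 9), (13, 7), (16, 9), (19, 17), (22, 17), (25, 16), (28, 10), (37, 19), (40, 19), (43, 17), (46, 13), (49, 15), (52, 13), (55, 9)]
top caddy 182 y [ 22.9  74.  125.6] [(20, 4), (23, 3), (29, 4), (35, 11), (38, 34), (41, 11), (44, 3), (59, 4), (62, 4), (65, 3), (68, 5), (71, 3), (74, 6), (77, 4), (80, 3), (83, 3), (86, 4), (89, 5), (92, 3), (95, 3), (98, 3), (101, 6), (104, 4), (113, 3), (116, 3), (119, 5), (122, 8), (125, 24)]
top fixedjaw 419 y [127.2 144.5 155.9] [(125, 12), (128, 15), (131, 13), (134, 29), (137, 58), (140, 54), (143, 55), (146, 55), (149, 56), (152, 53), (155, 18)]
scene jawblock 306 y [-10.6  47.3  59. ] [(-17, 7), (19, 10), (22, 18), (25, 32), (28, 40), (31, 21), (40, 12), (43, 4), (46, 20), (49, 31), (52, 24), (55, 53), (58, 33)]
scene jaw+pad 230 y [-14.5  31.5  59.3] [(-17, 8), (-14, 5), (-11, 4), (-8, 5), (-5, 7), (-2, 5), (1, 6), (4, 5), (7, 6), (10, 5), (22, 9), (25, 13), (28, 30), (31, 20), (40, 4), (46, 8), (49, 11), (52, 9), (55, 38), (58, 26)]
scene caddy 252 y [ 28.3  57.3 118. ] [(26, 12), (29, 66), (32, 10), (38, 4), (53, 5), (56, 77), (59, 15), (62, 6), (71, 4), (74, 3), (77, 3), (80, 4), (86, 3), (89, 4), (92, 3), (95, 3), (98, 3), (104, 3), (107, 3), (113, 3), (116, 3)]
scene fixedjaw 306 y [133.6 149.8 158.2] [(128, 3), (131, 5), (134, 7), (137, 8), (140, 31), (143, 46), (146, 41), (149, 41), (152, 42), (155, 74), (158, 8)]
pics/Ltop13.2.png
```

View pics/chk.png

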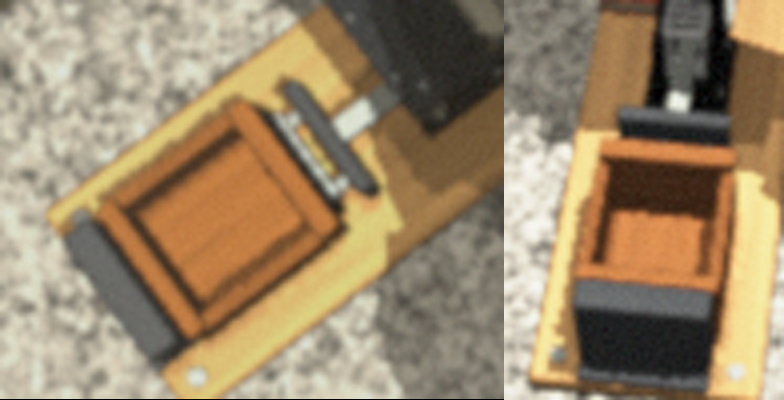

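The panel is flush in both views, and the jaw stays put, about 1.6 mm back from the squeeze and holding on the tooth. Next I lift, shut the fingers, and move above the tab.

Emit:
servo_tool:
  steps:
    - [[0,0,-0.03,0,0,0,0],[0,0,-0.06,0,0,0,0],[0,0,-0.07,0,0,0,0.3],[0,-0.01,-0.07,0,0,0,0.6],[0,-0.03,-0.07,0,0,0,1],[0,-0.05,-0.07,0,0,0,1],[0,-0.073,-0.07,0,0,0,1],[0,-0.073,-0.05,0,0,0,1],[0,-0.073,-0.03,0,0,0,1],[0,-0.073,-0.015,0,0,0,1]]
  grip_force: 15

```text
clock: 14.55
tcp_pos: [469.0, 153.2, 112.5]
eef_rot: [-3.141, 0.001, 0.666]
contact_force: [0.1, 0.3, 0.9]
finger_gap: 16.4
gripper_force: 0.0
```

```bash
python3 look.py|head -2; python3 look.py | grep "top jawb"
```

```text
14.55 [ 0.156  0.421 -0.63   2.027  0.342  0.798 -1.58 ] [469.016 153.23  112.526] [-3.141  0.001  0.666] r 493.4115288112787 az 0.31577299213139864 [0.134 0.278 0.854] 16.35709878960268 0.0
tcp local -0.1348245598016615 -32.1290443926316 F local 0.27661503751342353 0.1360639606952607
top jawblock 48 y [24.5 41.  56. ] [(22, 3), (25, 9), (28, 7), (40, 8), (43, 7), (46, 3), (49, 4), (55, 3)]
```

Emit:
servo_tool:
  steps:
    - [[0,0.002,0,0,0,0,1],[0,0.002,0.006,0,0,0,1],[0,0.002,0.012,0,0,0,1],[0,0.002,0.018,0,0,0,1],[0,0.002,0.022,0,0,0,1],[0,0.002,0.024,0,0,0,1],[0,0.002,0.026,0,0,0,1],[0,0.002,0.027,0,0,0,1],[0,0.002,0.028,0,0,0,1],[0,0.002,0.028,0,0,0,1]]

```text
clock: 16.0
tcp_pos: [471.9, 150.8, 85.9]
eef_rot: [3.141, -0.0, 0.664]
contact_force: [0.2, 0.2, 0.5]
finger_gap: 0.8
gripper_force: 0.0
```

Emit:
servo_tool:
  steps:
    - [[0,-0.001,0.001,0,0,0,1],[0,-0.001,0.002,0,0,0,1],[0,-0.001,0.003,0,0,0,1],[0,-0.001,0.003,0,0,0,1],[0,-0.001,0.004,0,0,0,1],[0,-0.001,0.005,0,0,0,1],[0,-0.001,0.005,0,0,0,1],[0,-0.001,0.006,0,0,0,1],[0,-0.001,0.006,0,0,0,1],[0,-0.001,0.006,0,0,0,1]]

```text
clock: 17.25
tcp_pos: [471.5, 151.4, 79.8]
eef_rot: [3.141, -0.0, 0.664]
contact_force: [1.4, -0.5, 2.6]
finger_gap: 0.8
gripper_force: 1.5
```

```bash
python3 look.py | grep -v fixed
```

```text
17.25 [ 0.127  0.476 -0.594  2.043  0.393  0.734 -1.62 ] [471.509 151.428  79.831] [ 3.141 -0.     0.664] r 495.228621532064 az 0.3107515854892002 [ 1.391 -0.489  2.585] 0.7837248168035761 1.5269575647107558
tcp local 0.7163218165796502 -35.085046976693015 F local 0.7925929301736685 -1.2430495328215372
top jawblock 11 y [45.5 51.  57. ] [(55, 4)]
top caddy 103 y [ 46.2 104.7 125.7] [(44, 3), (68, 4), (71, 4), (74, 3), (77, 6), (83, 4), (86, 3), (89, 6), (92, 3), (98, 4), (101, 3), (104, 4), (113, 3), (116, 6), (119, 6), (122, 4), (125, 25)]
scene jawblock 214 y [ 7.1 52.6 60. ] [(4, 3), (7, 30), (10, 21), (43, 3), (46, 18), (49, 27), (52, 26), (55, 49), (58, 36)]
scene jaw+pad 158 y [-8.5 51.2 60. ] [(-11, 8), (7, 22), (10, 26), (13, 3), (46, 8), (49, 12), (52, 11), (55, 36), (58, 27)]
scene caddy 163 y [ 55.7  59.7 118.8] [(53, 10), (56, 63), (59, 23), (62, 5), (65, 4), (71, 4), (74, 3), (77, 4), (80, 4), (83, 6), (89, 3), (92, 7), (98, 4), (101, 3), (104, 4), (107, 4), (110, 3)]
```

The jaw has run back (pad at about y 10) with only 2.6 N on the tool. I'll hold a little longer, then lift.

Emit:
servo_tool:
  steps:
    - [[0,0,0.001,0,0,0,1],[0,0,0.001,0,0,0,1],[0,0,0.001,0,0,0,1],[0,0,0.001,0,0,0,1],[0,0,0.001,0,0,0,1],[0,0,-0.006,0,0,0,1],[0,0,-0.02,0,0,0,1],[0,0,-0.06,0,0,0,1],[0,0,-0.11,0,0,0,1],[0,0,-0.16,0,0,0,1]]

```text
clock: 18.6
tcp_pos: [470.0, 151.7, 241.3]
eef_rot: [-3.14, 0.001, 0.665]
contact_force: [0.5, -0.3, -0.4]
finger_gap: 0.1
gripper_force: 0.0
```

Emit:
servo_tool:
  steps:
    - [[-0.04,0,-0.02,0,0,0,1],[-0.08,0,-0.04,0,0,0,1],[-0.12,0,-0.04,0,0,0,1],[-0.13,0,-0.04,0,0,0,1],[-0.13,0,-0.04,0,0,0,1],[-0.13,0,-0.04,0,0,0,1],[-0.13,0,-0.04,0,0,0,1],[-0.13,0,-0.04,0,0,0,1],[-0.13,0,-0.04,0,0,0,1],[-0.13,0,-0.04,0,0,0,1]]

```text
clock: 19.85
tcp_pos: [368.8, 71.4, 279.6]
eef_rot: [-3.141, 0.0, 0.664]
contact_force: [-0.3, -0.2, 0.1]
finger_gap: 0.4
gripper_force: 0.0
```

```bash
cp look.py l2.py; python3 look.py
python3 - <<'E'
import cv2,glob,numpy as np
f=sorted(glob.glob("pics/Ltop*.png"),key=lambda s:float(s[9:-4]))[-1]
A=cv2.resize(cv2.imread(f)[210:360,165:345],None,fx=3,fy=3,interpolation=cv2.INTER_CUBIC);B=cv2.resize(cv2.imread(f.replace("top","scene"))[245:405,255:345],(253,450),interpolation=cv2.INTER_CUBIC)
cv2.imwrite("pics/fin.png",np.hstack([A,B]))
E
```

```text
19.85 [ 0.457 -0.095 -0.667  2.102 -0.065  1.115 -1.086] [368.791  71.438 279.649] [-3.141  0.     0.664] r 375.6463939310145 az 0.1913377402620364 [-0.268 -0.2    0.073] 0.4127056182813062 0.0
tcp local -129.46899361619978 -34.67089851511932 F local -0.33430189207537364 0.008023269106045594
top jawblock 221 y [-15.   47.7  56.9] [(-17, 8), (-14, 12), (-11, 9), (4, 16), (7, 23), (43, 14), (46, 40), (49, 32), (52, 37), (55, 27)]
top jaw+pad 92 y [ 3.  47.3 56.8] [(1, 4), (4, 9), (7, 12), (43, 10), (46, 15), (49, 13), (52, 15), (55, 11)]
top caddy 121 y [ 45.3 100.7 125.7] [(44, 12), (59, 3), (62, 3), (65, 4), (68, 5), (71, 4), (77, 4), (83, 4), (86, 3), (89, 5), (92, 3), (95, 4), (98, 4), (104, 5), (107, 5), (110, 3), (113, 5), (119, 4), (122, 7), (125, 27)]
top fixedjaw 398 y [127.2 145.  155.6] [(125, 15), (128, 14), (131, 14), (134, 15), (137, 50), (140, 56), (143, 55), (146, 54), (149, 53), (152, 57), (155, 15)]
scene jawblock 331 y [-15.6  12.3  59.5] [(-17, 20), (-14, 30), (-11, 44), (-8, 16), (4, 5), (7, 25), (10, 29), (43, 4), (46, 15), (49, 29), (52, 26), (55, 52), (58, 35)]
scene jaw+pad 214 y [-15.7  11.1  59.2] [(-17, 8), (-14, 13), (-11, 35), (-8, 14), (4, 3), (7, 19), (10, 27), (13, 4), (43, 3), (46, 3), (49, 14), (52, 9), (55, 35), (58, 27)]
scene caddy 154 y [ 55.9  59.  119.4] [(53, 5), (56, 71), (59, 17), (65, 4), (68, 4), (74, 3), (77, 4), (89, 6), (92, 3), (98, 3), (101, 4), (104, 4), (110, 4), (113, 4), (116, 4), (119, 4)]
scene fixedjaw 305 y [133.  149.7 158. ] [(128, 5), (131, 6), (134, 3), (137, 12), (140, 36), (143, 36), (146, 50), (149, 37), (152, 47), (155, 67), (158, 6)]
```

View pics/fin.png

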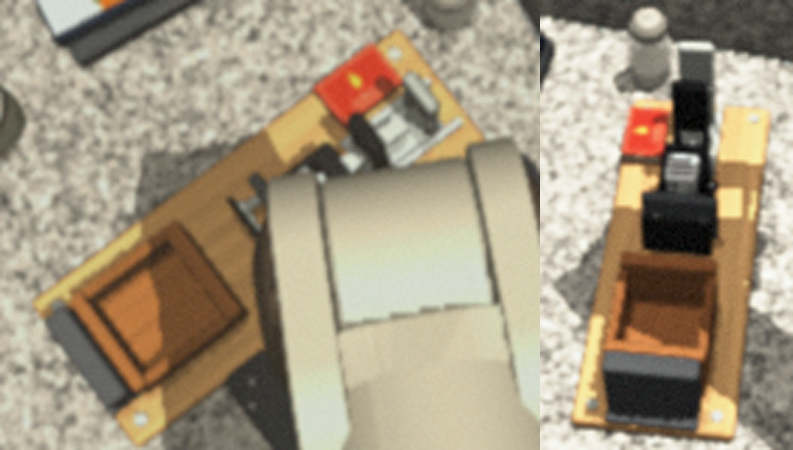

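The caddy is closed (near face y≈44, back edge at 57) and stands against the fixed jaw. The jaw is fully back with its pad at about 10, the trigger is sprung out, the matchbox and salt are untouched, and the arm is clear.

```bash
python3 -c "
from rig import *
print(hand_in())"
```

```text
the job is handed in; nothing more can be done
None
```

The job is handed in, with no verdict shown: the last camera check had the panel pressed home, the jaw run all the way back, the caddy standing in place against the fixed jaw and the arm clear.

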